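Uncover the steeped mug

TASK

Take the wooden lid off its mug and lay it down gently, knob up, in the middle of the blue chopping board. Leave its mug standing where it is, and leave the other mug and its blue lid alone.

Things in the scene. Friction and masses are not known exactly. Their poses are not given: they have to be found in the camera images.
- wood_lid: pale wooden disc 98 mm across, about 80 g, loose on its mug; its plug (56 mm across) sits in the rim with about 6 mm play. Round upright darker wooden knob, 28 mm across (foot 24). Origin: centre of the plug's flat underside, on which it stands level when laid down; z up through the knob. Above the origin: plug 0-6 mm, disc 6-13, knob 13-47 (28 mm wide part 25-44)
- wood_mug: white china mug that carries the wooden lid, standing loose on the worktop, 95 mm tall, 92 mm across the bowl, with a handle. Origin at the height of its underside, z up; the axis of the bowl lies 17.5 mm from the origin along the mug's +y, and the handle points along its -y, reaching 64 mm from the origin
- board: blue plastic chopping board lying flat on the worktop, fixed, 240 mm (its x) by 340 mm (its y) by 10 mm thick; origin: centre of its underside, so its top is 10 mm above the origin
- blue_lid: the other lid, to be left alone: the same shape and size as the wooden lid but blue plastic all over, with the same origin; it lies on a similar white mug 93 mm tall, of the same width, to be left alone too

How it is judged:
By the outcome, as a careful person would: the job done as asked, in the order asked, and still so for the second after the job is handed in, with the robot touching nothing.
It also fails if it takes over 32 s, if anything falls off the work surface, if the arm or the gripper's body presses on something with over 40 N, if the wrist force passes 120 N, or if a joint passes its speed limit or range.

ROBOT

A 6-joint arm with a two-finger parallel gripper is mounted at the origin on a cart in front of the work surface, level with it; the furniture and walls round the work are solid. World frame = base frame: x ahead of the robot, y to its left, z up, the work surface at z = 0. Lengths are in m, angles in rad, forces in N, time in s.
With the tool pointing down it reaches from about 0.3 to 0.775 m from the base axis. Payload 14.6 kg.
Tool frame: the origin (TCP) lies midway between the tips of the shut fingers; the grasp point (between the pads) lies 19 mm behind it (ctrl.pinch_z is the distance from the TCP to the grasp point, in m); z points along the fingers, y is the line along which they close (so a half turn about z gives the same grasp; the last joint's range is limited). The gripper opens to 94 mm and grips with 3 to 60 N. Pads are 16 mm wide; open, the fingers measure 119 mm over their backs; the gripper's body (75 mm by 177 mm) begins 78 mm behind the grasp point.
Start: joints at [1.052, 0.3, 1.521, -0, 1.321, -0.067], TCP at [0.24, 0.495, 0.205] pointing down, gripper open.
Joint ranges: [-3.03, 3.03], [-0.79, 2.21], [0.23, 2.52], [-1.04, 4.18], [0, 3.07], [-2.55, 2.55]. Speed limits (rad/s): [2.22, 2.22, 2.57, 3.14, 3.14, 3.14].

INTERFACE

Orientations are given as [roll, pitch, yaw] about the fixed x, y, z axes, in that order (R = Rz(yaw) Ry(pitch) Rx(roll)).
In Python, from station import ctrl gives the robot as it stands.
- The arm moves only by the tool jog_arm, never from a script. Its argument "motion" is a list of rows, each a list of 7 numbers: the shift along the tool's x, y, z in m, then the turn, a rotation vector about the tool's x, y, z in rad, then the opening, from -1 (shut) to 1 (fully open). In form: [[tx, ty, tz, rx, ry, rz, gripper], ...]. A call has 1 to 5 rows; each row shifts and turns the commanded pose from where the row before left it, along the tool's axes as they then stand; what a row does not reach is not made up. A row lasts 1/10 s, in which the tool goes at most 50 mm and 8.59 degrees, less where a joint would pass 70% of its speed; a pose out of reach is approached as far as the arm can. A call is refused whole if a number of a shift passes 0.05 or a number of a turn 0.15, either way. A call with a gripper value outside its range is refused whole. The fingers move at their own pace and stop on an object; "squeeze" is the grip in N (left out, the last holds). Time passes only in rows, so rows that do not move let the fingers close. It gives the time, the measured TCP pose, the force, the opening and the grip force at its end, in the units of the state.
- ctrl.get_obs(): the state, without advancing time (a new reading comes with each control period).
- ctrl.camera(name): name is "scene" or "top" or "wrist"; returns the picture (384x512x3 uint8, red, green, blue); there is no depth.
- ctrl.camera_model(name): a dict with "intrinsics" (3x3 intrinsics, pixels), "rvec" (rotation vector, rad) and "tvec" (3), from world to camera coordinates, as OpenCV has them. Camera axes: x right, y down, z forward; pixel columns grow to the right and rows downward; lengths in m; the calibration is good to about 2 mm. A picture is of the moment at which its call begins: read the wrist's pose just before it. camera_model takes no time and is no camera call; for the wrist camera it gives the pose at the moment of the call.
- ctrl.hand_in(): hands the job in; it is judged then, once.
The state is a dict: "time_s": time; "qpos": joint angles; "joint_vel": joint speeds; "tau": joint torques, N m; "ee_pos": TCP position; "eef_rot": TCP orientation; "force": force on the tool from outside, world axes, zero at the start; "moment": the same for the moment, N m; "grip_width": finger opening in m; "grip_force": force on a finger pad.
Only numpy, scipy, OpenCV 4.12 (cv2) and the standard library are available. Lean on these libraries where they do the work, as an engineer would, in place of code of your own. Each camera call takes 0.05 s, during which the arm holds its last target. There are 200 camera calls.

## Working session

There is one attempt and no reset: what is moved stays moved. The work goes in short steps, Python scripts to look and compute and a tool call to move; the robot and the scene stay as the last step left them, time stands still between calls to the robot, and variables do not carry over. Pictures are saved under pics/ and viewed, at most 10 in all, crops included, and the job is handed in when it is done.

Besides the shell and the picture viewer there is one more tool, called after "Request:" as name(argument=value, ...), one argument or row to a line, values as JSON. jog_arm: Moves the arm, as the interface text tells. Its arguments: {"type":"object","properties":{"motion":{"type":"array"},"squeeze":{"type":"number"}},"required":["motion"]}

```bash
mkdir -p pics
cat > h.py <<'E'
import numpy as np, cv2
from station import ctrl
def ray(m,uv,z):
    R,_=cv2.Rodrigues(np.array(m["rvec"],float)); t=np.array(m["tvec"],float).ravel()
    K=np.array(m["intrinsics"],float)
    c=-R.T@t; d=R.T@np.linalg.inv(K)@np.array([uv[0],uv[1],1.])
    return c+d*(z-c[2])/d[2]
def shot(n,f):
    m=ctrl.camera_model(n); im=np.array(ctrl.camera(n))
    cv2.imwrite(f"pics/{f}.png",im[:,:,::-1]); return im,m
E
python3 - <<'E'
from h import *
ims=[shot(n,n+"0") for n in("top","scene","wrist")]
for im,m in ims: 
    R,_=cv2.Rodrigues(np.array(m["rvec"],float)); print(np.round(-R.T@np.array(m["tvec"]).ravel(),3),np.round(R,2).tolist())
cv2.imwrite("pics/all0.png",cv2.resize(np.hstack([ims[0][0],ims[1][0]]),(800,300))[:,:,::-1])
o=ctrl.get_obs();print(o["time_s"],o["ee_pos"],o["eef_rot"],o["grip_width"])
E
```

```text
[0.405 0.035 1.009] [[0.02, -1.0, 0.01], [-0.99, -0.02, -0.16], [0.16, -0.0, -0.99]]
[ 0.068 -0.38   0.699] [[0.68, -0.74, 0.01], [-0.51, -0.48, -0.71], [0.53, 0.47, -0.7]]
[0.168 0.531 0.384] [[0.44, 0.9, -0.0], [0.86, -0.42, 0.28], [0.25, -0.12, -0.96]]
0.15 [0.24003325 0.49465101 0.20504378] [-3.14076822e+00 -4.80702601e-05  2.68980854e+00] 0.09402698252074447
```

View pics/top0.png

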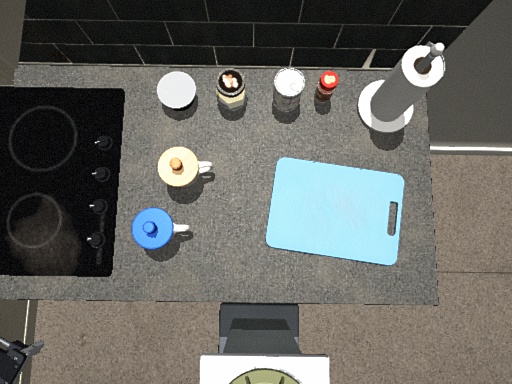

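View pics/scene0.png

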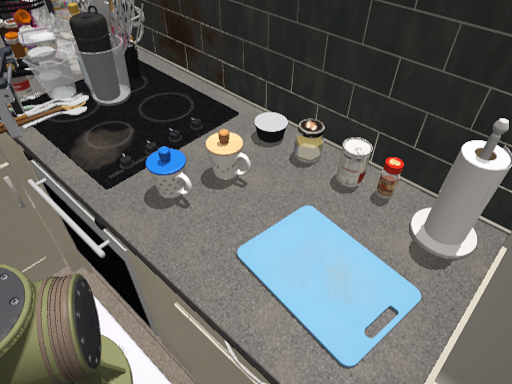

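The top view shows the wooden lid's disc at about (179,167) with its knob at (176,163), the blue lid at (153,229) and the board centred near (335,211). In the scene view the wooden knob is at (224,134). Both handles point to the right in the top image (world -y).

Run:
```python
from h import *
T=cv2.imread("pics/top0.png");S=cv2.imread("pics/scene0.png")
mt,ms=ctrl.camera_model("top"),ctrl.camera_model("scene")
def blobs(I,lo,hi,roi,minA=40):
    h=cv2.cvtColor(I,cv2.COLOR_BGR2HSV);m=cv2.inRange(h,lo,hi)
    k=np.zeros_like(m);x0,y0,x1,y1=roi;k[y0:y1,x0:x1]=m[y0:y1,x0:x1]
    k=cv2.morphologyEx(k,cv2.MORPH_CLOSE,np.ones((3,3)))
    c=max(cv2.findContours(k,0,cv2.CHAIN_APPROX_NONE)[0],key=cv2.contourArea);return c
for I,m,n,rw,rb in((T,mt,"top",(150,140,205,195),(125,200,180,255)),(S,ms,"scene",(195,120,255,185),(140,140,192,180))):
    c=blobs(I,(5,60,120),(30,255,255),rw); hull=cv2.convexHull(c)
    e=cv2.fitEllipse(hull);print(n,"wood ell",np.round(e[0],1),np.round(e[1],1),ray(m,e[0],.102).round(4))
    k=blobs(I,(5,170,60),(17,255,255),rw);M=cv2.moments(k);p=(M['m10']/M['m00'],M['m01']/M['m00'])
    print(" knob",np.round(p,1),cv2.boundingRect(k),ray(m,p,.124).round(4))
    c=blobs(I,(105,120,40),(125,255,255),rb);e=cv2.fitEllipse(cv2.convexHull(c));print(" blue",np.round(e[0],1),np.round(e[1],1),ray(m,e[0],.1).round(4))
    c=blobs(I,(90,80,80),(104,255,255),(200,150,512,384));r=cv2.minAreaRect(c)
    pts=np.array([ray(m,q[0],.01)[:2] for q in c])
    rr=cv2.minAreaRect((pts*1000).astype(np.float32));print(" board",rr)
```

```text
top wood ell [176.2 166. ] [13.6 18.6] [0.6036 0.2197 0.102 ]Traceback (most recent call last):
  File "<stdin>", line 12, in <module>
ZeroDivisionError: float division by zero
```

Run:
```python
import cv2,numpy as np
for f,pts in(("top0",[(185,172),(170,175),(192,160),(176,163),(176,166),(200,168)]),("scene0",[(212,143),(235,147),(224,150),(224,134),(224,139)])):
    I=cv2.imread(f"pics/{f}.png");h=cv2.cvtColor(I,cv2.COLOR_BGR2HSV)
    print([ (p,h[p[1],p[0]].tolist()) for p in pts])
I=cv2.imread("pics/top0.png")[130:270,120:230];J=cv2.imread("pics/scene0.png")[110:210,140:260]
cv2.imwrite("pics/z.png",np.hstack([cv2.resize(I,(440,560),interpolation=0),cv2.resize(J,(360,300),interpolation=0) if 0 else cv2.copyMakeBorder(cv2.resize(J,(360,300),interpolation=0),0,260,0,0,0)]))
```

```text
[((185, 172), [27, 35, 255]), ((170, 175), [29, 28, 254]), ((192, 160), [27, 35, 254]), ((176, 163), [22, 100, 254]), ((176, 166), [25, 93, 255]), ((200, 168), [105, 4, 251])]
[((212, 143), [20, 82, 255]), ((235, 147), [19, 86, 255]), ((224, 150), [18, 91, 255]), ((224, 134), [15, 140, 231]), ((224, 139), [13, 160, 115])]
```

View pics/z.png

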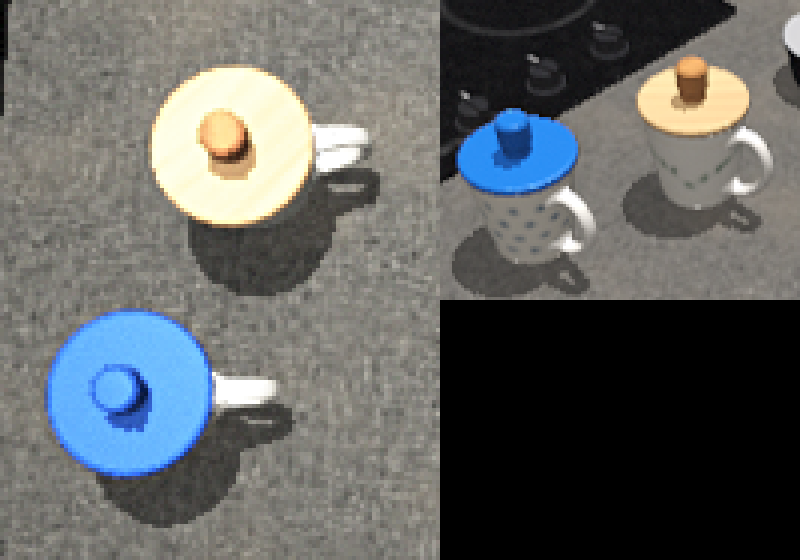

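The crop shows the wooden disc at (178,166.5) in the top image and (224.3,143.3) in the scene image. The knob's top is at (176,163) and (224,132). The lid looks level.

Run:
```python
from h import *
T=cv2.imread("pics/top0.png");S=cv2.imread("pics/scene0.png")
mt,ms=ctrl.camera_model("top"),ctrl.camera_model("scene")
def blob(I,lo,hi,roi):
    m=cv2.inRange(cv2.cvtColor(I,cv2.COLOR_BGR2HSV),lo,hi)
    k=np.zeros_like(m);x0,y0,x1,y1=roi;k[y0:y1,x0:x1]=m[y0:y1,x0:x1]
    return max(cv2.findContours(k,0,cv2.CHAIN_APPROX_NONE)[0],key=cv2.contourArea)
def disc(c,m,z):
    P=np.array([ray(m,q[0],z)[:2] for q in c])*1000
    e=cv2.fitEllipse(cv2.convexHull(P.astype(np.float32)));return np.round(e[0],1),np.round(e[1],1)
for I,m,n,rw,rb in((T,mt,"top",(150,140,205,195),(125,200,180,255)),(S,ms,"scene",(195,134,255,158),(140,151,192,180))):
    print(n,"wood",disc(blob(I,(10,22,200),(34,255,255),rw),m,.102),"blue",disc(blob(I,(103,140,150),(125,255,255),rb),m,.1))
    P=np.array([ray(m,q[0],.01)[:2] for q in blob(I,(93,80,120),(107,255,255),(230,155,512,384))])*1000
    print(" board",cv2.minAreaRect(P.astype(np.float32)))
print("knob top",ray(mt,(175.8,162.8),.136).round(4),ray(ms,(224,131.5),.136).round(4))
```

```text
top wood (array([604.2, 216.6]), array([96.1, 97.2])) blue (array([455.7, 269.6]), array([95.6, 96.8]))
 board ((426.4667053222656, -175.2790985107422), (120.50273895263672, 352.39422607421875), 3.981341600418091)
scene wood (array([602.6, 213.4]), array([94.1, 95.5])) blue (array([452.8, 266. ]), array([93.9, 97.9]))
 board ((513.9818115234375, -181.09996032714844), (339.32916259765625, 240.63104248046875), 82.18087768554688)
knob top [0.6036 0.214  0.136 ] [0.6043 0.2131 0.136 ]
```

Request:
jog_arm(
  motion=[
    [-0.02,-0.004,-0.01,0,0,0,1],
    [-0.037,-0.008,-0.01,0,0,0,1],
    [-0.037,-0.008,0,0,0,0,1],
    [-0.037,-0.008,0,0,0,0,1],
    [-0.037,-0.008,0,0,0,0,1],
  ],
)

```text
time_s: 0.65
ee_pos: [0.3765, 0.3879, 0.2254]
eef_rot: [-3.141, -0.0, 2.69]
force: [-0.6, 1.0, -0.7]
grip_width: 0.0941
grip_force: 0.0
```

Request:
jog_arm(
  motion=[
    [-0.037,-0.008,0,0,0,0,1],
    [-0.037,-0.008,0,0,0,0,1],
    [-0.037,-0.008,0,0,0,0,1],
    [-0.037,-0.008,0,0,0,0,1],
    [-0.037,-0.008,0,0,0,0,1],
  ],
)

```text
time_s: 1.15
ee_pos: [0.5255, 0.2711, 0.2252]
eef_rot: [-3.141, -0.0, 2.69]
force: [-0.1, 0.7, -0.1]
grip_width: 0.0939
grip_force: 0.0
```

Request:
jog_arm(
  motion=[
    [-0.037,-0.008,0,0,0,0,1],
    [-0.037,-0.008,0,0,0,0,1],
    [-0.022,-0.003,0,0,0,0,1],
    [0,0,0,0,0,0,1],
  ],
)

```text
time_s: 1.55
ee_pos: [0.604, 0.2113, 0.2244]
eef_rot: [-3.141, -0.001, 2.687]
force: [0.2, 0.5, 0.2]
grip_width: 0.0935
grip_force: 0.0
```

Run:
```python
from h import *
im,m=shot("wrist","w1");o=ctrl.get_obs();print(o["time_s"],o["ee_pos"].round(4),o["eef_rot"].round(3),o["qpos"].round(2),o["force"].round(1))
mt=ctrl.camera_model("top");c=[ray(mt,p,.01)[:2] for p in((281,158),(404,176),(396,264),(267,247))];print(np.mean(c,0),np.round(c,3).tolist())
K=np.array(m["intrinsics"])
for q in((.6035,.2145,.136),(.6035,.2145,.102)):print(cv2.projectPoints(np.array([q]),np.array(m["rvec"],float),np.array(m["tvec"],float),K,None)[0].ravel())
```

```text
1.6 [0.6029 0.2126 0.2246] [-3.141e+00 -1.000e-03  2.688e+00] [ 0.28  0.49  1.21  0.    1.44 -0.84] [-0.5  0.5 -0.6]
[ 0.51291448 -0.18366745] [[0.65, -0.038], [0.607, -0.362], [0.379, -0.331], [0.416, -0.003]]
[255.63754236 199.95935275]
[255.43981142 190.0097975 ]
```

View pics/w1.png

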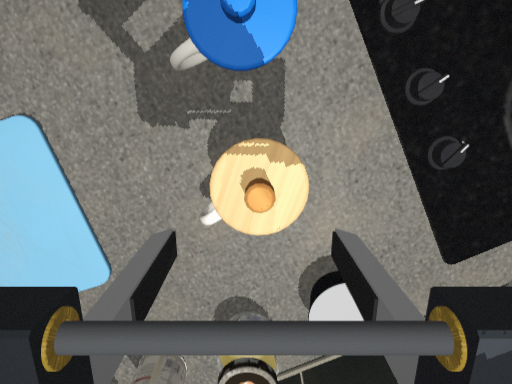

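The wrist image shows the wooden knob's top at about (260,197) and the disc centre at about (260,187), between the open fingers.

Run:
```python
from h import *
m=ctrl.camera_model("wrist");o=ctrl.get_obs()
I=cv2.cvtColor(cv2.imread("pics/w1.png"),cv2.COLOR_BGR2HSV)
k=cv2.inRange(I,(5,25,60),(34,255,255));k[:132]=0;k[240:]=0;k[:,:205]=0;k[:,315:]=0
c=max(cv2.findContours(k,0,1)[0],key=cv2.contourArea)
P=np.array([ray(m,q[0],.102)[:2] for q in c])*1000
e=cv2.fitEllipse(cv2.convexHull(P.astype(np.float32)));print(e)
g=ray(m,(260,197),.134);print(g)
from scipy.spatial.transform import Rotation as Ro
R=Ro.from_euler("xyz",o["eef_rot"]).as_matrix()
for p in(np.array([e[0][0]/1e3,e[0][1]/1e3,.107]),np.array([g[0],g[1],.107])):print(R.T@(p-o["ee_pos"]))
```

```text
((616.8944091796875, 210.02198791503906), (115.34117889404297, 147.8226318359375), 78.54039764404297)
[0.6022132  0.22006905 0.134     ]
[-0.01379167  0.00393338  0.11757328]
[0.00380705 0.00653457 0.11758795]
```

Request:
jog_arm(
  motion=[
    [0.001,0.002,0.03,0,0,0,1],
    [0.001,0.002,0.03,0,0,0,1],
    [0,0,0.01,0,0,0,1],
    [0,0,0,0,0,0,1],
  ],
)

```text
time_s: 2.0
ee_pos: [0.6015, 0.2183, 0.1545]
eef_rot: [-3.14, -0.002, 2.691]
force: [-0.5, 0.2, 0.4]
grip_width: 0.0939
grip_force: 0.0
```

Run:
```python
from h import *
im,m=shot("wrist","w2");o=ctrl.get_obs();print(o["time_s"],o["ee_pos"].round(4),o["eef_rot"].round(3))
from scipy.spatial.transform import Rotation as Ro
R=Ro.from_euler("xyz",o["eef_rot"]).as_matrix()
h=cv2.cvtColor(im,cv2.COLOR_RGB2HSV)
print(h[150:260:8,262].tolist())
for p in((0,0,0),(0,.047,0),(0,-.047,0),(0,0,-.019)):
    q=o["ee_pos"]+R@np.array(p);print(cv2.projectPoints(q[None],np.array(m["rvec"],float),np.array(m["tvec"],float),np.array(m["intrinsics"]),None)[0].ravel().round(1))
k=cv2.inRange(h,(8,40,50),(34,255,255));n,l,s,c=cv2.connectedComponentsWithStats(k)
for i in np.argsort(-s[1:,4])[:4]+1:print(s[i],c[i].round(1))
```

```text
2.05 [0.6023 0.2183 0.1562] [3.141 0.    2.69 ]
[[24, 16, 82], [20, 98, 247], [25, 75, 252], [18, 111, 200], [24, 78, 252], [18, 114, 190], [22, 87, 249], [19, 114, 196], [14, 173, 90], [15, 161, 189], [16, 151, 238], [17, 149, 254], [18, 144, 252], [24, 79, 252]]
[252.7 246.6]
[331.1 246.6]
[174.3 246.5]
[252.5 261.3]
[  190   154   128   122 12106] [253.5 214.2]
[ 429  306   39   66 1238] [451.7 339.1]
[  41  306   39   66 1215] [ 55.8 339.1]
[211 358  22  26  93] [219.5 370.3]
```

View pics/w2.png

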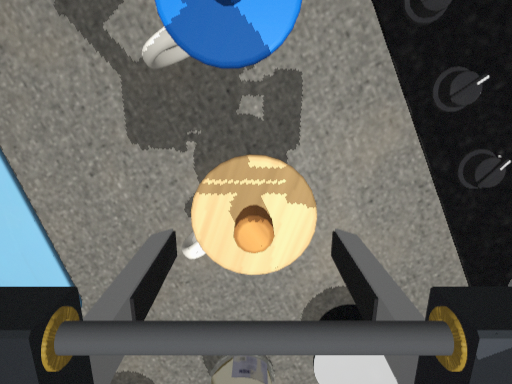

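The closer wrist image shows the disc centred at (254,215) and the knob's top at about (254,233). The finger midline is also near column 254, so the sideways alignment is good.

Run:
```python
from h import *
m=ctrl.camera_model("wrist");o=ctrl.get_obs()
from scipy.spatial.transform import Rotation as Ro
R=Ro.from_euler("xyz",o["eef_rot"]).as_matrix()
for u,z in(((254,233),.135),((254,214.5),.102)):
    g=ray(m,u,z);print(g.round(4),(R.T@(g-o["ee_pos"])).round(4))
```

```text
[0.604  0.2188 0.135 ] [-0.0013  0.0012  0.0212]
[0.6025 0.2196 0.102 ] [0.0003 0.0012 0.0542]
```

Request:
jog_arm(
  motion=[
    [0,0.001,0.02,0,0,0,1],
    [0,0,0.018,0,0,0,1],
    [0,0,0.01,0,0,0,1],
    [0,0,0,0,0,0,1],
  ],
  squeeze=12,
)

```text
time_s: 2.45
ee_pos: [0.6029, 0.2188, 0.1075]
eef_rot: [-3.141, -0.0, 2.69]
force: [0.4, 0.8, 1.3]
grip_width: 0.0942
grip_force: 0.0
```

Request:
jog_arm(
  motion=[
    [0,0,0,0,0,0,-0.2],
    [0,0,0,0,0,0,-0.5],
    [0,0,0,0,0,0,-0.7],
    [0,0,0,0,0,0,-1],
    [0,0,0,0,0,0,-1],
  ],
)

```text
time_s: 2.95
ee_pos: [0.603, 0.2187, 0.1077]
eef_rot: [3.141, 0.0, 2.69]
force: [-0.2, 0.4, 0.0]
grip_width: 0.0578
grip_force: 0.0
```

Request:
jog_arm(
  motion=[
    [0,0,0,0,0,0,-1],
    [0,0,0,0,0,0,-1],
    [0,0,0,0,0,0,-1],
  ],
)

```text
time_s: 3.25
ee_pos: [0.603, 0.2187, 0.1075]
eef_rot: [3.142, -0.0, 2.69]
force: [-0.1, 0.6, 1.4]
grip_width: 0.0334
grip_force: 0.0
```

Request:
jog_arm(
  motion=[
    [0,0,0,0,0,0,-1],
    [0,0,0,0,0,0,-1],
    [0,0,0,0,0,0,-1],
    [0,0,0,0,0,0,-1],
  ],
)

```text
time_s: 3.65
ee_pos: [0.603, 0.2187, 0.1074]
eef_rot: [-3.142, 0.0, 2.69]
force: [0.3, -0.4, -0.5]
grip_width: 0.0279
grip_force: 12.0
```

Gripped at 27.9 mm. I'll lift slowly first.

Request:
jog_arm(
  motion=[
    [0,0,-0.003,0,0,0,-1],
    [0,0,-0.006,0,0,0,-1],
    [0,0,-0.012,0,0,0,-1],
    [0,0,-0.02,0,0,0,-1],
    [0,0,-0.02,0,0,0,-1],
  ],
)

```text
time_s: 4.15
ee_pos: [0.603, 0.2187, 0.1701]
eef_rot: [3.141, 0.0, 2.69]
force: [-0.9, -0.1, -0.7]
grip_width: 0.0276
grip_force: 12.0
```

Run:
```python
from h import *
im,m=shot("scene","s2");im2,_=shot("wrist","w3");o=ctrl.get_obs();print(o["time_s"],o["ee_pos"].round(4),o["grip_force"],o["grip_width"],o["force"].round(2),o["moment"].round(2))
a=cv2.resize(im[60:252,120:376],(400,300));b=cv2.resize(im2,(400,300))
cv2.imwrite("pics/c2.png",np.hstack([a,b])[:,:,::-1])
```

```text
4.25 [0.6041 0.219  0.1723] 11.999925523996353 0.02769076923847106 [ 1.55 -0.01 -1.19] [-0.04  0.    0.04]
```

View pics/c2.png

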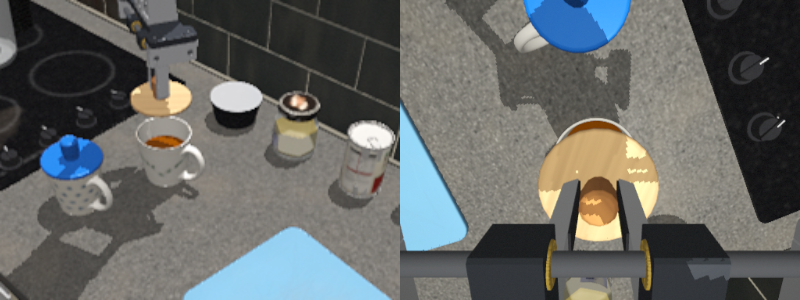

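In the scene crop the lid hangs level in the fingers and the open mug still stands in place. I'll carry it to the board.

Request:
jog_arm(
  motion=[
    [-0.002,-0.01,-0.01,0,0,0,-1],
    [-0.005,-0.02,-0.01,0,0,0,-1],
    [-0.007,-0.03,0,0,0,0,-1],
    [-0.007,-0.03,0,0,0,0,-1],
    [-0.007,-0.03,0,0,0,0,-1],
  ],
)

```text
time_s: 4.75
ee_pos: [0.5748, 0.0968, 0.188]
eef_rot: [-3.141, -0.001, 2.69]
force: [-0.2, -0.1, -1.3]
grip_width: 0.0276
grip_force: 12.0
```

Request:
jog_arm(
  motion=[
    [-0.007,-0.03,0,0,0,0,-1],
    [-0.007,-0.03,0,0,0,0,-1],
    [-0.007,-0.03,0,0,0,0,-1],
    [-0.007,-0.03,0,0,0,0,-1],
    [-0.007,-0.03,0,0,0,0,-1],
  ],
)

```text
time_s: 5.25
ee_pos: [0.5407, -0.0533, 0.1881]
eef_rot: [-3.141, -0.001, 2.69]
force: [0.7, -0.6, 0.1]
grip_width: 0.0276
grip_force: 12.0
```

Request:
jog_arm(
  motion=[
    [-0.007,-0.03,0,0,0,0,-1],
    [-0.007,-0.03,0,0,0,0,-1],
    [-0.007,-0.03,0,0,0,0,-1],
    [-0.006,-0.025,0,0,0,0,-1],
    [-0.004,-0.015,0,0,0,0,-1],
  ],
)

```text
time_s: 5.75
ee_pos: [0.5118, -0.1841, 0.1881]
eef_rot: [-3.141, -0.001, 2.688]
force: [0.1, 1.1, -0.7]
grip_width: 0.0277
grip_force: 12.0
```

Request:
jog_arm(
  motion=[
    [0,0,0.03,0,0,0,-1],
    [0,0,0.03,0,0,0,-1],
    [0,0,0.02,0,0,0,-1],
    [0,0,0,0,0,0,-1],
    [0,0,0,0,0,0,-1],
  ],
)

```text
time_s: 6.25
ee_pos: [0.513, -0.1822, 0.109]
eef_rot: [3.142, -0.0, 2.69]
force: [0.4, -0.5, -0.2]
grip_width: 0.0277
grip_force: 12.0
```

Request:
jog_arm(
  motion=[
    [0,0,0.025,0,0,0,-1],
    [0,0,0.025,0,0,0,-1],
    [0,0,0.015,0,0,0,-1],
    [0,0,0.006,0,0,0,-1],
    [0,0,0,0,0,0,-1],
  ],
)

```text
time_s: 6.75
ee_pos: [0.5132, -0.1823, 0.0381]
eef_rot: [3.142, 0.001, 2.69]
force: [-0.0, 0.0, -1.0]
grip_width: 0.0278
grip_force: 12.0
```

Run:
```python
from h import *
im,m=shot("scene","s3");im2,_=shot("wrist","w4");o=ctrl.get_obs();print(o["time_s"],o["ee_pos"].round(4),o["force"].round(2))
cv2.imwrite("pics/c3.png",np.hstack([cv2.resize(im[190:382,210:466],(400,300)),cv2.resize(im2,(400,300))])[:,:,::-1])
```

```text
6.85 [ 0.5136 -0.1825  0.0388] [ 0.22 -0.48 -0.08]
```

View pics/c3.png

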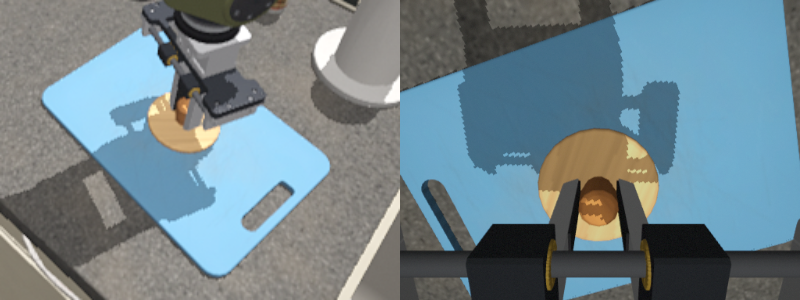

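The lid is level, held just above the middle of the board. I'll lower it in small steps and watch the force.

Request:
jog_arm(
  motion=[
    [0,0,0.004,0,0,0,-1],
    [0,0,0.002,0,0,0,-1],
    [0,0,0.001,0,0,0,-1],
    [0,0,0.001,0,0,0,-1],
    [0,0,0,0,0,0,-1],
  ],
)

```text
time_s: 7.35
ee_pos: [0.5129, -0.1822, 0.0294]
eef_rot: [-3.142, -0.0, 2.69]
force: [0.1, -0.3, -1.0]
grip_width: 0.0274
grip_force: 12.0
```

Request:
jog_arm(
  motion=[
    [0,0,0.001,0,0,0,-1],
    [0,0,0,0,0,0,-1],
  ],
)

```text
time_s: 7.55
ee_pos: [0.513, -0.1823, 0.0285]
eef_rot: [3.142, 0.0, 2.69]
force: [0.1, 0.1, -0.4]
grip_width: 0.0277
grip_force: 12.0
```

Request:
jog_arm(
  motion=[
    [0,0,0.0005,0,0,0,-1],
    [0,0,0,0,0,0,-1],
  ],
)

```text
time_s: 7.75
ee_pos: [0.513, -0.1823, 0.0285]
eef_rot: [-3.142, 0.0, 2.69]
force: [-2.2, 0.4, 7.0]
grip_width: 0.0276
grip_force: 12.0
```

Request:
jog_arm(
  motion=[
    [0,0,0.0005,0,0,0,-1],
    [0,0,0,0,0,0,-1],
  ],
)

```text
time_s: 7.95
ee_pos: [0.5131, -0.1823, 0.0284]
eef_rot: [-3.142, 0.001, 2.69]
force: [-4.2, 1.1, 11.9]
grip_width: 0.0276
grip_force: 12.0
```

Contact. I'll ease the press off, then open.

Request:
jog_arm(
  motion=[
    [0,0,-0.0009,0,0,0,-1],
    [0,0,0,0,0,0,-1],
    [0,0,0,0,0,0,-0.3],
    [0,0,0,0,0,0,-0.2],
    [0,0,0,0,0,0,0.1],
  ],
  squeeze=5,
)

```text
time_s: 8.45
ee_pos: [0.5129, -0.1822, 0.0283]
eef_rot: [3.142, -0.0, 2.69]
force: [-0.6, -0.4, -0.5]
grip_width: 0.0423
grip_force: 0.0
```

Request:
jog_arm(
  motion=[
    [0,0,0,0,0,0,0.3],
    [0,0,0,0,0,0,0.5],
    [0,0,0,0,0,0,0.5],
    [0,0,0,0,0,0,0.5],
  ],
)

```text
time_s: 8.85
ee_pos: [0.5129, -0.1822, 0.0284]
eef_rot: [3.142, 0.0, 2.69]
force: [-0.3, -0.0, -0.1]
grip_width: 0.0698
grip_force: 0.0
```

Request:
jog_arm(
  motion=[
    [0,0,-0.01,0,0,0,0.5],
    [0,0,-0.03,0,0,0,0.5],
    [0,0,-0.04,0,0,0,0.5],
    [0,0,-0.04,0,0,0,0.5],
    [0,0,-0.04,0,0,0,0.5],
  ],
)

```text
time_s: 9.35
ee_pos: [0.5127, -0.1821, 0.1909]
eef_rot: [3.142, 0.001, 2.69]
force: [0.3, 0.7, 0.0]
grip_width: 0.0705
grip_force: 0.0
```

Request:
jog_arm(
  motion=[
    [0.02,0.02,-0.01,0,0,0,0.5],
    [0.03,0.03,0,0,0,0,0.5],
    [0.03,0.03,0,0,0,0,0.5],
    [0.03,0.03,0,0,0,0,0.5],
    [0.01,0.01,0,0,0,0,0.5],
  ],
)

```text
time_s: 9.85
ee_pos: [0.4562, -0.0194, 0.1993]
eef_rot: [3.141, 0.001, 2.692]
force: [1.0, 0.2, -0.2]
grip_width: 0.0703
grip_force: 0.0
```

Run:
```python
from h import *
im,m=shot("top","t5");im2,m2=shot("scene","s5");o=ctrl.get_obs();print(o["time_s"],o["ee_pos"].round(4),o["force"].round(2))
cv2.imwrite("pics/c5.png",np.hstack([im,im2])[:,:,::-1])
cv2.imwrite("pics/c5.png",cv2.resize(cv2.imread("pics/c5.png"),(800,300)))
```

```text
9.95 [ 0.4572 -0.0207  0.1992] [ 0.21 -0.42  1.27]
```

View pics/c5.png

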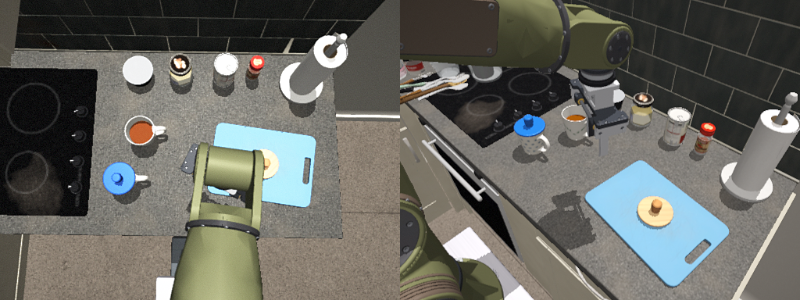

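The scene view shows the lid lying flat, knob up, at the board's middle, with the open mug and the blue-lidded mug undisturbed. I'll check the centring in numbers and hand in if it is within 8 mm.

Run:
```python
from h import *
I=cv2.cvtColor(cv2.imread("pics/s5.png"),cv2.COLOR_BGR2HSV);m=ctrl.camera_model("scene")
def blob(lo,hi):
    k=cv2.inRange(I,lo,hi);k[:195]=0
    return max(cv2.findContours(k,0,1)[0],key=cv2.contourArea)
P=lambda c,z:(np.array([ray(m,q[0],z)[:2] for q in c])*1000).astype(np.float32)
b=cv2.minAreaRect(P(blob((93,80,120),(107,255,255)),.01))
c=blob((8,60,150),(34,255,255));c=c[c[:,0,1]>np.median(c[:,0,1])-2]
e=cv2.minEnclosingCircle(P(c,.023));print(b,e)
d=np.hypot(*(np.array(b[0])-e[0]));print(d)
if d<8: print(ctrl.hand_in())
```

```text
((513.964111328125, -181.0975341796875), (339.32916259765625, 240.66673278808594), 82.18087768554688) ((510.30767822265625, -187.2607421875), 48.05951690673828)
7.166214900652364
the job is handed in; nothing more can be done
None
```

The wooden lid is lying knob up in the middle of the blue board, about 7 mm off centre by the camera check, with both mugs and the blue lid left as they were, and the job is handed in.

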